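# Show a section slide's label to the reader

## Robot

A 6-joint arm with a two-finger parallel gripper is mounted at the origin on a cart in front of the work surface, level with it; the furniture and walls round the work are solid. World frame = base frame: x ahead of the robot, y to its left, z up, the work surface at z = 0. Lengths are in m, angles in rad, forces in N, time in s.
With the tool pointing down it reaches from about 0.25 to 0.775 m from the base axis. Payload 4 kg.
Tool frame: the origin (TCP) lies between the finger pads; the fingertips stand 22 mm ahead of it and the grasp point (between the pads) lies 3 mm ahead of it; z points along the fingers, y is the line along which they close (so a half turn about z gives the same grasp; the last joint's range is limited). The gripper opens to 85 mm and grips with 20 to 120 N. Pads are 22 mm wide; open, the fingers measure 114 mm over their backs; the gripper's body (76 mm by 85 mm) begins 54 mm behind the grasp point. The pads swing forward as they close: fully open they stand 13 mm farther back than shut.
Start: joints at [-1.44, 0.087, 1.371, -0, 1.684, -0.103], TCP at [0.127, -0.535, 0.253] pointing down, gripper open.
Joint ranges: [-3.1, 3.1], [-0.76, 2.03], [0.27, 2.55], [-1.08, 4.22], [0.17, 2.65], [-2.57, 2.57]. Speed limits (rad/s): [2.79, 2.79, 3.14, 3.14, 3.14, 3.14].

## Interface

Orientations are given as a unit quaternion [w, x, y, z].
In Python, from bench import arm gives the robot as it stands.
- The arm moves only by the shell command python3 -m inch 'ROWS' [FORCE]. ROWS is JSON, a list of rows, each a list of 5 numbers: the opening, from -1 (shut) to 1 (fully open), then the shift along the tool's x, y, z in m, then the turn about the tool's z in degrees. In form: [[grip, dx, dy, dz, yaw], ...]. A call has 1 to 12 rows; each row is the pose to reach, as a shift and turn from the pose commanded when the call began, along the tool's axes at that moment; what a row does not reach only later rows make up. A row lasts 1/12 s, in which the tool goes at most 41.7 mm and 7.16 degrees, less where a joint would pass 70% of its speed; a pose out of reach is approached as far as the arm can. A call with a gripper value outside its range is refused whole. The fingers move at their own pace and stop on an object; FORCE is the grip in N (left out, the last holds). Time passes only in rows, so rows that repeat a pose let the fingers close. It gives the time, the measured TCP pose, the force, the opening and the grip force at its end, in the units of the state.
- arm.read_state(): the state, without advancing time (a new reading comes with each control period).
- arm.snapshot(name): name is "scene" or "top"; returns the picture (384x512x3 uint8, blue, green, red); there is no depth.
- arm.camera_params(name): a dict with "fx", "fy", "cx", "cy" (pixels), "origin" and "rotation" of the camera in the world. Camera axes: x right, y down, z forward; pixel columns grow to the right and rows downward; lengths in m; the calibration is good to about 2 mm. A picture is of the moment at which its call begins. camera_params takes no time and is no camera call.
- arm.close_job(): hands the job in; it is judged then, once.
The state is a dict: "time_s": time; "q": joint angles; "joint_vel": joint speeds; "joint_torque": joint torques, N m; "tcp_pos": TCP position; "ee_rot": TCP orientation; "force": force on the tool from outside, world axes, zero at the start; "ft_torque": the same for the moment, N m; "opening": finger opening in m; "gripper_force": force on a finger pad.
Only numpy, scipy, OpenCV 4.12 (cv2) and the standard library are available. Lean on these libraries where they do the work, as an engineer would, in place of code of your own. Each camera call takes 0.05 s, during which the arm holds its last target. There are 200 camera calls.

## Task

Slide the clear cover of the dry box open, take out the slide at the left-hand end of the row (as seen from the robot) and slide the cover fully shut again, leaving the other two slides standing in their slots. The small corner notch marks the frosted end, and it is at the top left when the label face looks at you: present that frosted label face up under the scanner head on the post, centred about 8 cm straight out from its window and squarely facing it, with the slide's length level across the head and your fingers off the frosted end. Finish while still holding it there, still, in the air, and knock nothing else about on the bench.

Things in the scene. Friction and masses are not known exactly. Their poses are not given: they have to be found in the camera images.
- dry_box: grey dry box, fixed, 252 (y) x 103 (x) x 49 mm high. Origin under its centre, x away from the robot, y to the left along its length, z up. Left half: bay with three slots. Right half (y < 0): closed desiccant bay with a perforated deck, over which the cover parks. Aluminium tracks on the front and back rims, top at z = 49 mm; end-wall rim z = 40 mm
- left_slot (a point): inner floor (z = 5 mm) under the middle of the left-hand slot, at box y = +88 mm; the other slots are at y = +56 and +24 mm, all at x = 0. A standing slide's top edge is at z = 37 mm. Inside of the end wall: y = +120 mm; the bay is 82 mm wide in x. Short combs hold a slide's two ends with 1 mm play each side
- cover (a joint): how far the clear sliding cover is open, m: 0 shut (over the slides), 0.112 fully open (parked over the right half). It opens toward the box's -y (right). About 1 N of friction, more when moved fast; it stays where it is left. May start a little ajar
- cover_grip (a point): on the cover's upright black tab, 10 mm below its top. Tab 40 mm (box x) x 10 mm thick (box y), top 93.5 mm above the bench; pane top 45.5 mm. At the cover's right end: box y = +6 mm shut, -106 mm open. Pinch it across its thickness from above, or push a flat side, also with the outer side of a finger while the tips hold a slide
- slide_a: glass slide 76 x 32 x 5 mm, 30 g, one of three alike, standing on a long edge in a slot, either way round. Origin: centre of the glass; x along its length to the frosted end, y straight out of the label face, z to the edge with the notch (always on top in the box). Notch: 7 x 7 mm square cut out of the corner at +x, +z. Bare glass to grip: x from -13 to +16 mm
- slide_b: second of the three slides, same shape and frame as slide_a; which slide stands in which slot varies. On all: at the clear end of the label face an amber resin mount with a white crown section, 17 x 19 mm, 4 mm proud, x from -30 to -13 mm
- slide_c: third of the three slides, same shape and frame as slide_a
- slide_a_label (a point): centre of slide_a's frosted label, at (27, 2.5, 0) mm in the slide's frame. The frosting covers the last 21 mm at the +x end, with a small dark printed square, on the +y face only, but it shows through the glass from behind
- slide_b_label (a point): the same point of slide_b
- slide_c_label (a point): the same point of slide_c
- label_reader: label reader, fixed: white base plate 100 x 110 x 14 mm, 16 mm steel post, 250 mm tall, 34 mm behind the plate's centre. Origin under the plate's centre; its -x is its front, turned roughly to the robot
- reader_head: white scanner head on the post, 46 x 60 x 49 mm. Origin: centre of its dark window, 200 mm above the bench; z straight out of the window, to the front and down at 45 degrees; y level, to the left across the head (seen from the robot); x to the front and up at 45 degrees
- read_point (a point): reading point, 80 mm out from the window along the head's z, 143 mm above the bench. The label's centre belongs here, its face to the window, that is up and away from the robot at 45 degrees; gripped by the notched edge from the robot's side, the frosted end then points right (head -y)
- cast_lower: loose plaster cast of a lower jaw, 53 x 66 x 22 mm, at the front of the bench; leave it
- jar_f: loose small white jar with a pinkish lid, 40 x 40 x 36 mm, behind the work; leave it
- tweezers: loose pale tweezers, 135 mm long, behind the dry box; leave them
- water_dish: loose small glass dish, 60 x 60 x 24 mm, at the front of the bench; leave it

How it is judged:
On the way, in this order (a step that is already met when the one before it is completed fails the run):
1. the cover is slid open by at least 60 mm (value of joint cover above 0.06 m), for 0.1 s.
2. a slide is lifted clear of the box (height (world z) of any of slide_a, slide_b, slide_c above 0.065 m), for 0.1 s.
3. the cover is shut again (within 8 mm) (value of joint cover below 0.008 m), for 0.2 s.
At the end, for the whole second after the job is handed in: Cover shut (8 mm). Left-hand slide held still in the air by the fingers only: label within 20 mm of the reading point, label face to the window, square and level within 15 degrees, grip centre at most 15 mm from mid-slide toward the frosted end. Other slides in their slots (10 mm) (value of joint cover below 0.008 m and ((distance between slide_a_label and read_point below 0.02 m and y of reader_head in the frame of slide_a above 0.05 m and angle between the y axis of slide_a and the z axis of reader_head, either way round below 0.26 rad and angle between the x axis of slide_a and the y axis of reader_head, either way round below 0.26 rad and contact force between slide_a and the fingers above 1 N and contact force between slide_a and label_reader below 0.5 N and contact force between slide_a and dry_box below 0.5 N and height (world z) of slide_a above 0.09 m and linear speed of slide_a below 0.03 m/s and x of the grasp point in the frame of slide_a below 0.015 m and distance of each of slide_b, slide_c from where it was at the start of the episode below 0.01 m and y of each of slide_b, slide_c in the frame of dry_box below 0.07 m) or (distance between slide_b_label and read_point below 0.02 m and y of reader_head in the frame of slide_b above 0.05 m and angle between the y axis of slide_b and the z axis of reader_head, either way round below 0.26 rad and angle between the x axis of slide_b and the y axis of reader_head, either way round below 0.26 rad and contact force between slide_b and the fingers above 1 N and contact force between slide_b and label_reader below 0.5 N and contact force between slide_b and dry_box below 0.5 N and height (world z) of slide_b above 0.09 m and linear speed of slide_b below 0.03 m/s and x of the grasp point in the frame of slide_b below 0.015 m and distance of each of slide_a, slide_c from where it was at the start of the episode below 0.01 m and y of each of slide_a, slide_c in the frame of dry_box below 0.07 m) or (distance between slide_c_label and read_point below 0.02 m and y of reader_head in the frame of slide_c above 0.05 m and angle between the y axis of slide_c and the z axis of reader_head, either way round below 0.26 rad and angle between the x axis of slide_c and the y axis of reader_head, either way round below 0.26 rad and contact force between slide_c and the fingers above 1 N and contact force between slide_c and label_reader below 0.5 N and contact force between slide_c and dry_box below 0.5 N and height (world z) of slide_c above 0.09 m and linear speed of slide_c below 0.03 m/s and x of the grasp point in the frame of slide_c below 0.015 m and distance of each of slide_a, slide_b from where it was at the start of the episode below 0.01 m and y of each of slide_a, slide_b in the frame of dry_box below 0.07 m))); the arm keeps its last pose, push and grip.
It fails at once if the jaw cast is knocked aside (30 mm) (distance of cast_lower from where it was at the start of the episode above 0.03 m).
It fails at once if the small jar is knocked aside (30 mm) (distance of jar_f from where it was at the start of the episode above 0.03 m).
It fails at once if the pair of tweezers is knocked aside (30 mm) (distance of tweezers from where it was at the start of the episode above 0.03 m).
It fails at once if the glass dish is knocked aside (30 mm) (distance of water_dish from where it was at the start of the episode above 0.03 m).
It also fails if it takes over 58 s, if anything falls off the work surface, if the arm or the gripper's body presses on something with over 40 N, if the wrist force passes 120 N, or if a joint passes its speed limit or range.

## Working session

There is one attempt and no reset: what is moved stays moved. The work goes in short steps, Python scripts to look and compute and a shell command to move; the robot and the scene stay as the last step left them, time stands still between calls to the robot, and variables do not carry over. Pictures are saved under pics/ and viewed, at most 10 in all, crops included, and the job is handed in when it is done.

```bash
ls; mkdir -p pics; python3 - <<'E'
from bench import arm
import cv2
for n in("scene","top"):
    cv2.imwrite(f"pics/{n}0.png",arm.snapshot(n)); print(n,arm.camera_params(n))
print(arm.read_state())
E
```

```text
pics
scene {'fx': 360.2785088015602, 'fy': 360.2785088015602, 'cx': 256.18470150634744, 'cy': 189.3187238518194, 'origin': array([0.01756333, 0.43773238, 0.54261755]), 'rotation': array([ 0.17471867, -0.27432503,  0.80201915, -0.50098348])}
top {'fx': 490.3021630817886, 'fy': 490.3021630817886, 'cx': 261.4515269973994, 'cy': 196.68063571189327, 'origin': array([ 0.42636169, -0.20762735,  1.44643704]), 'rotation': array([-0.03383086,  0.70807507, -0.70480738,  0.02705027])}
{'time_s': 0.1, 'q': array([-1.44005829e+00,  8.78798361e-02,  1.37213932e+00, -2.08270827e-05,
        1.68361937e+00, -1.03093388e-01]), 'joint_vel': array([-4.18680572e-04, -9.25167928e-04, -3.92698424e-03, -3.64603478e-05,
       -6.24932483e-04, -8.89627809e-04]), 'joint_torque': array([ 2.21178780e-03, -3.53014290e+01, -3.14219570e+01, -5.56302030e-05,
        7.94699066e-03,  1.08677611e-05]), 'tcp_pos': array([ 0.12737616, -0.53461362,  0.25223847]), 'ee_rot': array([-1.02269548e-03,  9.93172756e-01,  1.16648320e-01, -2.44864457e-05]), 'force': array([ 0.21844949,  0.73978686, -0.82475188]), 'ft_torque': array([-0.03635772, -0.00052087, -0.00741767]), 'gripper_force': 0.0, 'opening': 0.08583091127480638}
```

View pics/scene0.png

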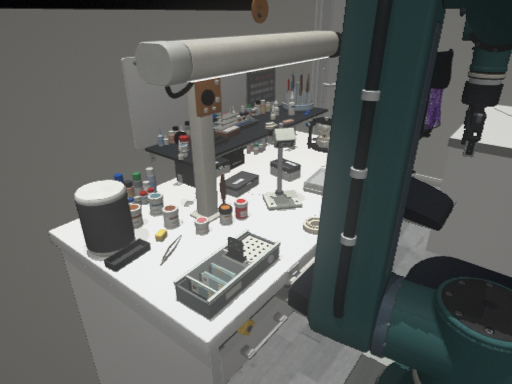

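View pics/top0.png

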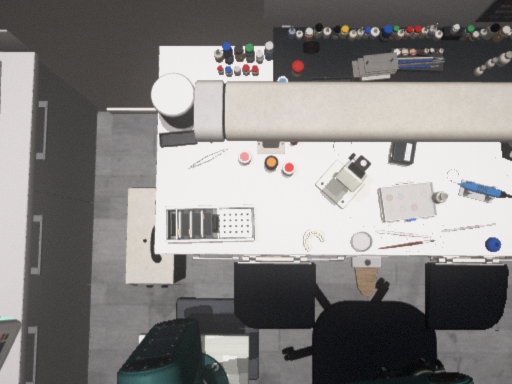

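The scene view shows the box around (230,270), with its black tab at (236,247) and the reader at (282,170). In the top view the box is at (210,225) and the reader at (343,182). I'll enlarge both next.

```bash
python3 - <<'E'
import cv2,numpy as np
s=cv2.imread("pics/scene0.png");t=cv2.imread("pics/top0.png")
a=cv2.resize(s[225:310,170:290],(800,567),interpolation=cv2.INTER_CUBIC)
cv2.imwrite("pics/s_box.png",a)
b=cv2.resize(t[200:250,160:262],(800,392),interpolation=cv2.INTER_CUBIC)
c=cv2.resize(t[150:212,310:375],(210,200),interpolation=cv2.INTER_CUBIC)
c2=cv2.resize(s[120:215,245:325],(170,200),interpolation=cv2.INTER_CUBIC)
o=np.zeros((600,800,3),np.uint8);o[:392]=b;o[395:595,:210]=c;o[395:595,220:390]=c2
cv2.imwrite("pics/t_box.png",o)
E
```

```text
(no output)
```

View pics/s_box.png

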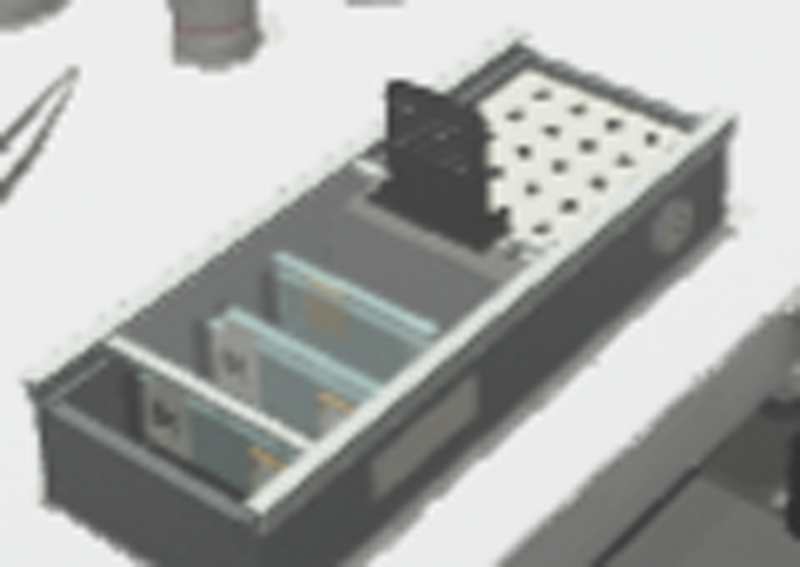

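View pics/t_box.png

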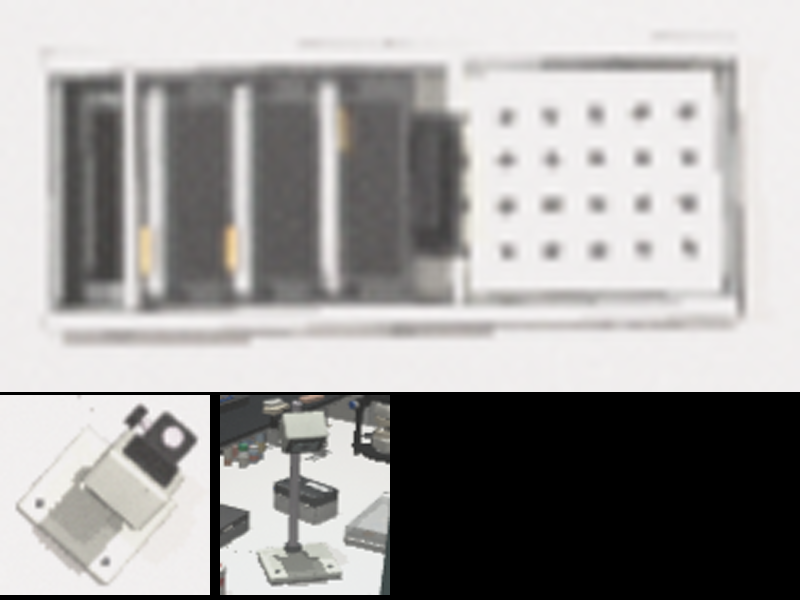

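The top crop shows three slides as white strips at crop x≈155, 240 and 328. On the left one the amber mount is on its left side at the near end, so its label faces left and the frosted end is far. The cover's left rail is at x≈130 and its tab at 415–470, so it sits a little ajar. The reader's front points lower-left, toward the robot.

```bash
cat > h.py <<'E'
import numpy as np
from scipy.spatial.transform import Rotation as R
from scipy.optimize import least_squares
def rot(q): return R.from_quat(np.roll(q,-1))
def proj(P,c):
    p=rot(c["rotation"]).inv().apply(np.atleast_2d(P)-c["origin"])
    return np.c_[c["fx"]*p[:,0]/p[:,2]+c["cx"],c["fy"]*p[:,1]/p[:,2]+c["cy"]]
def ray(u,v,z,c):
    d=rot(c["rotation"]).apply([(u-c["cx"])/c["fx"],(v-c["cy"])/c["fy"],1]);o=c["origin"]
    return o+d*(z-o[2])/d[2]
def place(pose,P):
    x,y,a=pose;return R.from_euler("z",a).apply(P)+[x,y,0]
E
python3 - <<'E'
from h import *
from bench import arm
C={n:arm.camera_params(n) for n in("scene","top")}
def tb(x,y):return 160+x/7.843-.4,200+y/7.84-.4
def sb(x,y):return 170+x/6.667-.4,225+y/6.67-.4
def tr(x,y):return 310+x/3.23-.3,150+(y-395)/3.226-.3
def sr(x,y):return 245+(x-220)/2.125-.2,120+(y-395)/2.105-.2
def fit(obs,g):
    f=lambda p,cs=C:np.concatenate([(proj(place(p,np.array(P)/1e3),C[n])[0]-uv) for n,P,uv in obs])
    s=least_squares(f,g,loss="soft_l1");print(s.x.round(4),f(s.x).reshape(-1,2).round(1).tolist());return s.x
h=49
b=fit([("top",(51.5,126,h),tb(42,50)),("top",(-51.5,126,h),tb(45,328)),("top",(51.5,-126,h),tb(738,58)),("top",(-51.5,-126,h),tb(740,320)),
 ("scene",(51.5,126,h),sb(28,385)),("scene",(-51.5,126,h),sb(258,522)),("scene",(-51.5,-126,h),sb(737,118)),("scene",(51.5,-126,h),sb(518,40))],[.35,-.07,0])
r=fit([("top",(-50,55,14),tr(17,503)),("top",(-50,-55,14),tr(100,585)),("top",(50,55,14),tr(90,425)),
 ("scene",(-50,55,14),sr(258,552)),("scene",(-50,-55,14),sr(275,583)),("scene",(50,-55,14),sr(342,578)),("scene",(50,55,14),sr(325,548))],[.45,-.43,-.78])
for nm,p in(("tab top -30",(0,-24,93.5)),):print(nm,)
# tab: top edge midpoints
for n,uv in(("top",tb(440,183)),("scene",sb(437,100))):
    w=ray(*uv,.0935,C[n]);print(n,(R.from_euler("z",-b[2]).apply(w-[b[0],b[1],0])*1e3).round(1))
for n,uvs in(("top",[tb(155,190),tb(240,190),tb(328,190)]),):
    for uv in uvs:
        w=ray(*uv,.037,C[n]);print((R.from_euler("z",-b[2]).apply(w-[b[0],b[1],0])*1e3).round(1))
np.savez("fit.npz",b=b,r=r)
s=proj(place(r,np.array([(34,0,.0),(34,0,250)])/1e3),C["scene"]);print("post",s)
for i in range(0):pass
import cv2
o=[]
for n,reg in(("top",(300,140,400,220)),("scene",(235,110,335,210))):
    im=cv2.imread(f"pics/{n}0.png");x0,y0,x1,y1=reg;k=4
    c=cv2.resize(im[y0:y1,x0:x1],None,fx=k,fy=k,interpolation=cv2.INTER_CUBIC)
    W=lambda P:((proj(place(r,np.array(P)/1e3),C[n])+.5-[x0,y0])*k).astype(np.int32)
    for P in([(-50,-55,14),(-50,55,14),(50,55,14),(50,-55,14)],[(34,0,14),(34,0,250)]):cv2.polylines(c,[W(P)],True,(0,0,255),1)
    for y in(-30,30):
        pass
    o.append(c[:320])
cv2.imwrite("pics/ov.png",np.hstack(o))
E
```

```text
[ 0.4685 -0.0441  0.0187] [[-0.3, 0.5], [-0.8, 1.2], [-1.0, -1.8], [-0.8, 1.0], [-1.5, -2.0], [0.3, -1.2], [1.0, -0.8], [0.3, -2.6]]
[ 0.5838 -0.4196 -1.0777] [[-0.4, -6.1], [-8.1, 1.5], [6.9, 2.2], [0.3, 9.6], [28.0, -2.5], [-1.6, -14.5], [-26.7, -2.5]]
tab top -30
top [  0.9 -24.4  93.5]
scene [ -0.5 -16.1  93.5]
[ 1.7 86.  37. ]
[ 1.3 54.8 37. ]
[ 0.8 22.5 37. ]
post [[283.34155577 197.02562897]
 [285.64091404 122.72908983]]
```

```bash
python3 -m inch '[[1,0,0,0,0]]'
```

```text
time_s: 0.18
tcp_pos: [0.1274, -0.5347, 0.2525]
ee_rot: [-0.001, 0.993, 0.117, -0.0]
force: [0.2, 0.7, -0.7]
opening: 0.0854
gripper_force: 0.0
```

View pics/ov.png

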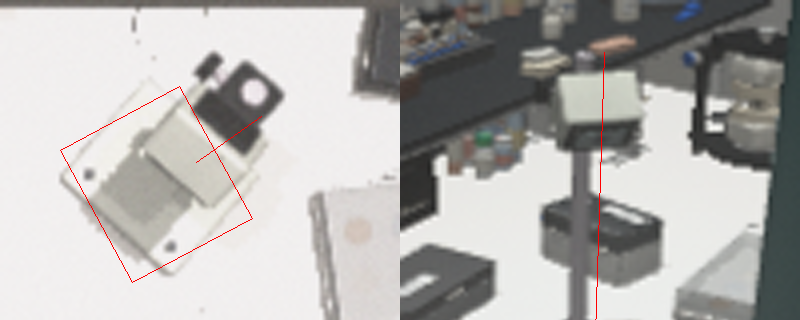

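The box fits well, but I had the reader's scene corners rotated by one. From the overlay, the plate corners in the top view are left (62,178), bottom (168,274) and top (152,80).

```bash
python3 - <<'E'
from h import *
from bench import arm
import cv2
C={n:arm.camera_params(n) for n in("scene","top")}
def tr(x,y):return 300+x/4-.4,140+y/4-.4
def ss(x,y):return 235+(x-400)/4-.4,110+y/4-.4
def sr(x,y):return 245+(x-220)/2.125-.2,120+(y-395)/2.105-.2
obs=[("top",(-50,55,14),tr(62,178)),("top",(-50,-55,14),tr(168,274)),("top",(50,55,14),tr(152,80)),
 ("scene",(-50,55,14),sr(275,583)),("scene",(-50,-55,14),sr(342,578)),("scene",(50,-55,14),sr(325,548)),("scene",(50,55,14),sr(258,552)),("scene",(34,0,150),ss(580,180))]
f=lambda p:np.concatenate([(proj(place(p,np.array(P)/1e3),C[n])[0]-uv) for n,P,uv in obs])
s=least_squares(f,[.5,-.43,-.78],loss="soft_l1");r=s.x;print(r,f(r).reshape(-1,2).round(1).tolist())
b=np.load("fit.npz")["b"];np.savez("fit.npz",b=b,r=r)
o=[]
hz=np.array([-1,0,-1])/2**.5;hx=np.array([-1,0,1])/2**.5
for n,reg in(("top",(300,140,400,220)),("scene",(235,110,335,210))):
    im=cv2.imread(f"pics/{n}0.png");x0,y0,x1,y1=reg;k=4
    c=cv2.resize(im[y0:y1,x0:x1],None,fx=k,fy=k,interpolation=cv2.INTER_CUBIC)
    W=lambda P:((proj(place(r,np.array(P)/1e3),C[n])+.5-[x0,y0])*k).astype(np.int32)
    for P in([(-50,-55,14),(-50,55,14),(50,55,14),(50,-55,14)],[(34,0,14),(34,0,250)]):cv2.polylines(c,[W(P)],True,(0,0,255),1)
    # head guess: window centre at local x=wx
    for wx,col in((0,(0,200,0)),(-20,(255,0,0))):
        w=np.array([wx,0,200.])
        cor=[w+hx*a+np.array([0,1,0])*bb-hz*d for d in(0,46) for a,bb in((24,30),(24,-30),(-24,-30),(-24,30))]
        cv2.polylines(c,[W(cor[:4])],True,col,1);cv2.polylines(c,[W(cor[4:])],True,col,1)
    o.append(c[:320])
cv2.imwrite("pics/ov2.png",np.hstack(o))
E
```

```text
[ 0.58685362 -0.42136415 -0.74319481] [[-1.3, 0.2], [0.0, 1.6], [-0.9, -0.1], [-2.6, -2.9], [0.6, -3.4], [0.3, -3.1], [-0.5, -2.4], [0.9, -0.8]]
```

View pics/ov2.png

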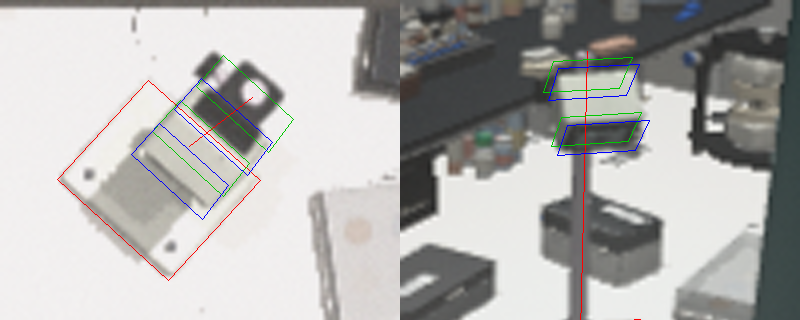

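Window centre is about 14 mm in front of the plate centre, so the read point is near (0.535, −0.373, 0.143). The final pose needs the tool tilted 45°, but rows only command shift and yaw. I'll test, in free space, what the arm does when the target is out of reach.

```bash
python3 -m inch '[[1,0,0,-0.6,0],[1,0,0,-0.6,0],[1,0,0,-0.6,0],[1,0,0,-0.6,0],[1,0,0,-0.6,0],[1,0,0,-0.6,0],[1,0,0,-0.6,0],[1,0,0,-0.6,0],[1,0,0,-0.6,0],[1,0,0,-0.6,0],[1,0,0,-0.6,0],[1,0,0,-0.6,0]]'; python3 -c "
from bench import arm;print(arm.read_state()['q'].round(3))"
```

```text
time_s: 1.18
tcp_pos: [0.1147, -0.4812, 0.6457]
ee_rot: [0.01, 0.993, 0.117, 0.001]
force: [0.5, 1.6, 1.4]
opening: 0.0852
gripper_force: 0.0
[-1.453  0.296  0.274  0.004  2.552 -0.113]
```

```bash
python3 -m inch '[[1,0,0,-0.3,0],[1,0,0,-0.3,0],[1,0,0,-0.3,0],[1,0,0,-0.3,0]]'; python3 -c "
from bench import arm;print(arm.read_state()['q'].round(3))"
```

```text
time_s: 1.52
tcp_pos: [0.1009, -0.4227, 0.6827]
ee_rot: [0.019, 0.993, 0.117, 0.002]
force: [-0.0, 0.2, -0.2]
opening: 0.0855
gripper_force: 0.0
[-1.47   0.215  0.274  0.009  2.615 -0.125]
```

```bash
python3 -m inch '[[1,0,0,-0.3,0],[1,0,0,-0.3,0],[1,0,0,-0.3,0],[1,0,0,-0.3,0],[1,0,0,-0.3,0],[1,0,0,-0.3,0],[1,0,0,-0.3,0],[1,0,0,-0.3,0]]'; python3 -c "
from bench import arm;print(arm.read_state()['q'].round(3))"
```

```text
time_s: 2.18
tcp_pos: [0.0898, -0.3758, 0.7096]
ee_rot: [0.033, 0.993, 0.117, 0.002]
force: [0.2, 0.1, -0.2]
opening: 0.0853
gripper_force: 0.0
[-1.488  0.147  0.275  0.014  2.654 -0.139]
```

```bash
python3 -m inch '[[1,0,0.03,0.12,0],[1,0,0.03,0.12,0],[1,0,0.03,0.12,0],[1,0,0.03,0.12,0]]'; python3 -c "
from bench import arm;print(arm.read_state()['q'].round(3))"
```

```text
time_s: 2.52
tcp_pos: [0.0985, -0.4144, 0.5784]
ee_rot: [0.02, 0.993, 0.117, 0.002]
force: [0.2, -2.0, -4.5]
opening: 0.0854
gripper_force: 0.0
[-1.475 -0.037  0.828  0.008  2.31  -0.133]
```

```bash
python3 -m inch '[[1,0,0,0,0],[1,0,0,0,0]]'; python3 -c "
from bench import arm;print(arm.read_state()['q'].round(3),arm.read_state()['ee_rot'])"
```

```text
time_s: 2.68
tcp_pos: [0.0981, -0.412, 0.5945]
ee_rot: [0.035, 0.993, 0.117, 0.002]
force: [-0.6, -0.3, 0.5]
opening: 0.0849
gripper_force: 0.0
[-1.475 -0.039  0.793  0.007  2.318 -0.133] [0.03489799 0.99256864 0.11655719 0.00200939]
```

The commanded tilt persists after an out-of-reach push, so the tool can be ratcheted to 45° later. Until then I'll work near vertical. Next I need the shift to a point above the tab.

```bash
cat >> h.py <<'E'
def goto(p,phi=None):
    """shift in tool axes and yaw (deg) to world TCP p, tool-x heading phi (deg)"""
    from bench import arm
    s=arm.read_state();T=rot(s["ee_rot"]);d=T.inv().apply(np.array(p)-s["tcp_pos"])
    X,Z=T.apply([[1,0,0],[0,0,1]]);now=np.degrees(np.arctan2(X[1],X[0]))
    print("shift mm",(d*1e3).round(1),"heading",now.round(2),"yaw",None if phi is None else ((now-phi+180)%360-180).round(1),"tilt",np.degrees(np.arccos(-Z[2])).round(1),"z",Z.round(3),"q",s["q"].round(2),"tcp",s["tcp_pos"].round(4),"op",s["opening"].round(4))
def box(x,y,z):return place(np.load("fit.npz")["b"],np.array([x,y,z])/1e3)
E
python3 - <<'E'
from h import *
from bench import arm
goto(box(0,-19,200),181.1)
goto(box(0,-19,86.5),181.1)
C=arm.camera_params
for h in(.5,.6,.7,.8):print(h,ray(225,80,h,C("top")).round(2),ray(225,140,h,C("top")).round(2),proj([ray(200,140,h,C("top")),ray(500,140,h,C("top"))],C("scene")).round())
E
```

```text
Traceback (most recent call last):
  File "h.py", line 18, in goto
    print("shift mm",(d*1e3).round(1),"heading",now.round(2),"yaw",None if phi is None else ((now-phi+180)%360-180).round(1),"tilt",np.degrees(np.arccos(-Z[2])).round(1),"z",Z.round(3),"q",s["q"].round(2),"tcp",s["tcp_pos"].round(4),"op",s["opening"].round(4))
                                                                                                                                                                                                                                              ^^^^^^^^^^^^^^^^^^
AttributeError: 'float' object has no attribute 'round'
```

```bash
sed -i 's/s\["opening"\].round(4)/round(s["opening"],4)/' h.py
python3 - <<'E'
from h import *
from bench import arm
goto(box(0,-19,200),181.1)
goto(box(0,-19,86.5),181.1)
C=arm.camera_params
for h in(.5,.6,.7,.8):print(h,ray(225,80,h,C("top")).round(2),ray(225,140,h,C("top")).round(2),proj([ray(200,140,h,C("top")),ray(500,140,h,C("top"))],C("scene")).round())
E
```

```text
shift mm [ 443.1 -280.3  374. ] heading 13.39 yaw -167.7 tilt 4.0 z [ 0.012 -0.069 -0.998] q [-1.48 -0.04  0.79  0.01  2.32 -0.13] tcp [ 0.0981 -0.412   0.5945] op 0.0849
shift mm [ 443.6 -288.2  487.2] heading 13.39 yaw -167.7 tilt 4.0 z [ 0.012 -0.069 -0.998] q [-1.48 -0.04  0.79  0.01  2.32 -0.13] tcp [ 0.0981 -0.412   0.5945] op 0.0849
0.5 [ 0.74 -0.13  0.5 ] [ 0.62 -0.13  0.5 ] [[177.  39.]
 [320.  29.]]
0.6 [ 0.71 -0.13  0.6 ] [ 0.6  -0.13  0.6 ] [[185. -19.]
 [321.  -8.]]
0.7 [ 0.67 -0.14  0.7 ] [ 0.58 -0.14  0.7 ] [[193. -86.]
 [322. -52.]]
0.8 [ 0.64 -0.15  0.8 ] [ 0.56 -0.15  0.8 ] [[ 203. -163.]
 [ 323. -105.]]
```

```bash
python3 -m inch '[[1,0.22,-0.14,0.19,-80],[1,0.22,-0.14,0.19,-80],[1,0.22,-0.14,0.19,-80],[1,0.22,-0.14,0.19,-80],[1,0.22,-0.14,0.19,-80],[1,0.22,-0.14,0.19,-80],[1,0.22,-0.14,0.19,-80],[1,0.22,-0.14,0.19,-80],[1,0.22,-0.14,0.19,-80],[1,0.22,-0.14,0.19,-80],[1,0.22,-0.14,0.19,-80],[1,0.22,-0.14,0.19,-80]]' 
python3 - <<'E'
from h import *
goto(box(0,-19,180),181.1)
E
```

```text
time_s: 3.68
tcp_pos: [0.2834, -0.2391, 0.3997]
ee_rot: [0.033, 0.684, 0.728, -0.021]
force: [-0.5, 0.1, 0.1]
opening: 0.0853
gripper_force: 0.0
shift mm [180.5 192.8 209.5] heading 93.55 yaw -87.5 tilt 4.5 z [ 0.02  -0.076 -0.997] q [-0.82 -0.33  1.46 -0.04  1.95 -0.9 ] tcp [ 0.2834 -0.2391  0.3997] op 0.0853
```

```bash
python3 -m inch '[[1,0.18,0.193,0.209,-87],[1,0.18,0.193,0.209,-87],[1,0.18,0.193,0.209,-87],[1,0.18,0.193,0.209,-87],[1,0.18,0.193,0.209,-87],[1,0.18,0.193,0.209,-87],[1,0.18,0.193,0.209,-87],[1,0.18,0.193,0.209,-87],[1,0.18,0.193,0.209,-87],[1,0.18,0.193,0.209,-87],[1,0.18,0.193,0.209,-87],[1,0.18,0.193,0.209,-87]]' 
python3 - <<'E'
from h import *
goto(box(0,-19,87),181.1)
from bench import arm
import cv2
im=arm.snapshot("scene");cv2.imwrite("pics/a.png",cv2.resize(im[180:320,150:330],None,fx=4,fy=4,interpolation=cv2.INTER_CUBIC))
E
```

```text
time_s: 4.68
tcp_pos: [0.4705, -0.0619, 0.1781]
ee_rot: [0.01, 0.004, 0.999, -0.034]
force: [0.2, -0.4, 1.1]
opening: 0.0854
gripper_force: 0.0
shift mm [ 3.4  5.  90.9] heading 179.58 yaw -1.5 tilt 4.1 z [ 0.019 -0.068 -0.997] q [-0.21 -0.07  1.68 -0.06  1.5  -1.77] tcp [ 0.4705 -0.0619  0.1781] op 0.0854
```

View pics/a.png

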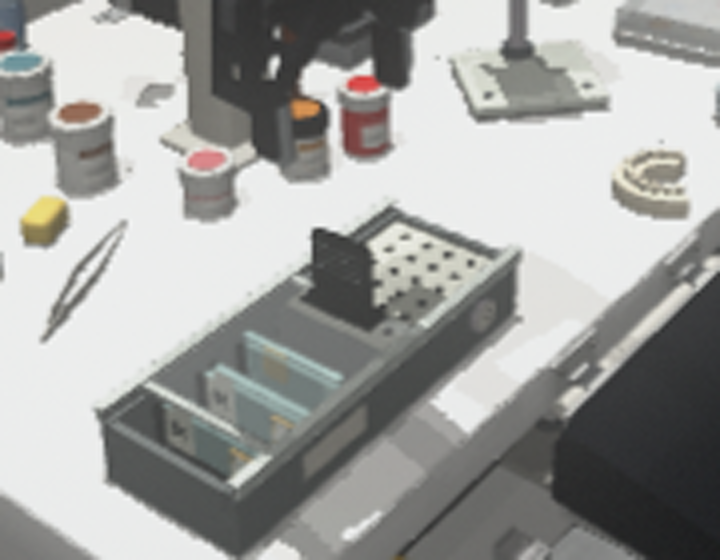

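The open fingers straddle the tab above the box, which is at crop (345,280). I'll descend and pinch it.

```bash
python3 -m inch '[[1,0.003,0.005,0.04,-1.5],[1,0.003,0.005,0.08,-1.5],[1,0.003,0.005,0.091,-1.5],[1,0.003,0.005,0.091,-1.5],[-1,0.003,0.005,0.091,-1.5],[-1,0.003,0.005,0.091,-1.5],[-1,0.003,0.005,0.091,-1.5],[-1,0.003,0.005,0.091,-1.5],[-1,0.003,0.005,0.091,-1.5],[-1,0.003,0.005,0.091,-1.5]]' 20
python3 - <<'E'
from h import *
goto(box(0,-105,87),181.1)
E
```

```text
time_s: 5.57
tcp_pos: [0.4653, -0.0624, 0.0832]
ee_rot: [0.007, -0.007, 0.999, -0.034]
force: [0.2, -2.1, 0.3]
opening: 0.0121
gripper_force: 0.5
shift mm [ -4.  -86.8   2.1] heading -179.15 yaw -0.3 tilt 3.9 z [ 0.014 -0.067 -0.998] q [-0.21 -0.    1.81 -0.07  1.3  -1.78] tcp [ 0.4653 -0.0624  0.0832] op 0.0121
```

```bash
python3 -m inch '[[-1,0,0,0,0],[-1,0,0,0,0],[-1,0,-0.01,0,0],[-1,0,-0.02,-0.001,0],[-1,0,-0.03,-0.002,0],[-1,0,-0.04,-0.003,0],[-1,0,-0.05,-0.003,0],[-1,0,-0.06,-0.004,0],[-1,0,-0.07,-0.005,0],[-1,0,-0.08,-0.006,0],[-1,0,-0.085,-0.006,0],[-1,0,-0.085,-0.006,0]]' 25
python3 - <<'E'
from h import *
goto(box(0,-105,87),181.1)
from bench import arm
print(arm.read_state()["force"],R.from_euler("z",-.0187).apply(arm.read_state()["tcp_pos"]-box(0,0,0))*1e3)
E
```

```text
time_s: 6.57
tcp_pos: [0.4647, -0.1459, 0.0863]
ee_rot: [0.004, -0.007, 1.0, -0.03]
force: [14.2, -0.2, -28.4]
opening: 0.0104
gripper_force: 25.0
shift mm [-5.8 -3.3 -0.4] heading -179.23 yaw -0.3 tilt 3.5 z [ 0.008 -0.06  -0.998] q [-0.39  0.03  1.77 -0.05  1.31 -1.96] tcp [ 0.4647 -0.1459  0.0863] op 0.0104
[ 14.16045625  -0.24094236 -28.42228051] [  -5.75020057 -101.69097339   86.34261568]
```

```bash
python3 -m inch '[[-1,0,0,0.009,0],[0,0,0,0.009,0],[0,0,0,0.009,0],[0,0,0,0.009,0],[0,0,0,-0.04,0],[0,0,0,-0.08,0],[-0.5,0,0,-0.08,0]]'
python3 - <<'E'
from h import *
goto(box(1.5,88,75),181.1)
from bench import arm
import cv2
im=arm.snapshot("scene");print(arm.read_state()["force"])
cv2.imwrite("pics/b.png",cv2.resize(im[180:320,150:330],None,fx=4,fy=4,interpolation=cv2.INTER_CUBIC))
E
```

```text
time_s: 7.15
tcp_pos: [0.468, -0.1429, 0.1813]
ee_rot: [0.012, -0.007, 0.999, -0.036]
force: [1.0, -1.0, 1.4]
opening: 0.0319
gripper_force: 0.0
shift mm [ -0.8 194.   92.6] heading -179.14 yaw -0.2 tilt 4.4 z [ 0.024 -0.072 -0.997] q [-0.38 -0.05  1.66 -0.06  1.49 -1.96] tcp [ 0.468  -0.1429  0.1813] op 0.0319
[ 0.58291672 -0.37487082  0.57245129]
```

View pics/b.png

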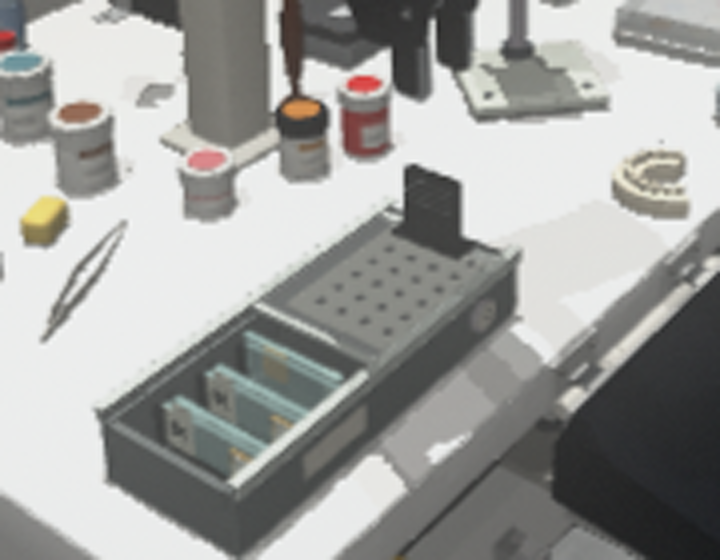

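The cover is fully open, with its tab at the right end, and all three slides are still standing. Next I'll move above the left slot.

```bash
python3 -m inch '[[-0.5,0,0.04,0,0],[-0.5,0,0.08,0.02,0],[-0.5,0,0.12,0.04,0],[-0.5,0,0.16,0.065,0],[-0.5,-0.001,0.194,0.09,0],[-0.5,-0.001,0.194,0.092,0],[-0.5,-0.001,0.194,0.092,0],[-0.5,-0.001,0.194,0.092,0]]' 40
python3 - <<'E'
from h import *
goto(box(1.5,88.5,32),181.1)
from bench import arm
import cv2
t=arm.snapshot("top")
cv2.imwrite("pics/c.png",cv2.resize(t[195:250,155:262],None,fx=7,fy=7,interpolation=cv2.INTER_CUBIC))
E
```

```text
time_s: 7.87
tcp_pos: [0.4637, 0.0456, 0.0681]
ee_rot: [0.005, -0.008, 0.999, -0.034]
force: [-0.8, 0.5, -0.4]
opening: 0.0216
gripper_force: 0.0
shift mm [-4.4  1.2 36.1] heading -179.06 yaw -0.2 tilt 3.9 z [ 0.01  -0.068 -0.998] q [ 0.02  0.02  1.83 -0.07  1.29 -1.55] tcp [0.4637 0.0456 0.0681] op 0.0216
```

```bash
python3 -m inch '[[-0.5,-0.004,0.001,0,0],[-0.5,-0.004,0.001,0.01,0],[-0.5,-0.004,0.001,0.02,0],[-0.5,-0.004,0.001,0.03,0],[-0.5,-0.004,0.001,0.032,0],[-0.5,-0.004,0.001,0.032,0]]'
python3 - <<'E'
from h import *
goto(box(1.5,88.5,32),181.1)
E
```

```text
time_s: 8.42
tcp_pos: [0.4673, 0.0446, 0.0352]
ee_rot: [0.004, -0.007, 0.999, -0.033]
force: [-0.2, 0.4, -0.3]
opening: 0.0213
gripper_force: 0.0
shift mm [-1.  -0.   3.3] heading -179.18 yaw -0.3 tilt 3.9 z [ 0.008 -0.067 -0.998] q [ 0.02  0.07  1.85 -0.07  1.22 -1.54] tcp [0.4673 0.0446 0.0352] op 0.0213
```

Clear entry. I'll go 3 mm lower and close.

```bash
python3 -m inch '[[-0.5,-0.001,0,0.003,0],[-0.5,-0.001,0,0.003,0],[-1,-0.001,0,0.003,0],[-1,-0.001,0,0.003,0],[-1,-0.001,0,0.003,0],[-1,-0.001,0,0.003,0],[-1,-0.001,0,0.003,0],[-1,-0.001,0,0.003,0]]' 40
python3 - <<'E'
from h import *
goto(box(1.5,88.5,100),181.1)
from bench import arm
print(arm.read_state()["force"],arm.read_state()["gripper_force"])
E
```

```text
time_s: 9.08
tcp_pos: [0.47, 0.0428, 0.0345]
ee_rot: [0.006, -0.008, 0.999, -0.036]
force: [-0.7, -6.4, -0.8]
opening: 0.0041
gripper_force: 44.3
shift mm [  0.8  -3.1 -65.4] heading -179.08 yaw -0.2 tilt 4.2 z [ 0.013 -0.071 -0.997] q [ 0.02  0.07  1.85 -0.08  1.21 -1.54] tcp [0.47   0.0428 0.0345] op 0.0041
[-0.74559819 -6.36518703 -0.8066159 ] 44.30269181728363
```

```bash
python3 -m inch '[[-1,0,-0.002,0,0],[-1,0,-0.002,-0.006,0],[-1,0,-0.003,-0.014,0],[-1,0,-0.004,-0.024,0],[-1,0,-0.005,-0.036,0],[-1,0,-0.006,-0.05,0],[-1,0,-0.007,-0.07,0],[-1,0,-0.008,-0.09,0],[-1,0,-0.009,-0.1,0],[-1,0,-0.009,-0.1,0]]'
python3 - <<'E'
from h import *
goto(box(0,-165,130),181.1)
from bench import arm
import cv2
im=arm.snapshot("scene");print(arm.read_state()["force"])
cv2.imwrite("pics/d.png",cv2.resize(im[180:320,150:330],None,fx=4,fy=4,interpolation=cv2.INTER_CUBIC))
E
```

```text
time_s: 9.92
tcp_pos: [0.4708, 0.0428, 0.1386]
ee_rot: [0.01, -0.007, 0.999, -0.033]
force: [0.7, -0.7, -1.0]
opening: 0.0039
gripper_force: 44.3
shift mm [   3.2 -250.8   25.2] heading -179.13 yaw -0.2 tilt 4.0 z [ 0.02  -0.066 -0.998] q [ 0.01 -0.04  1.73 -0.07  1.43 -1.56] tcp [0.4708 0.0428 0.1386] op 0.0039
[-0.0834073  -0.74592462 -0.36013973]
```

View pics/d.png

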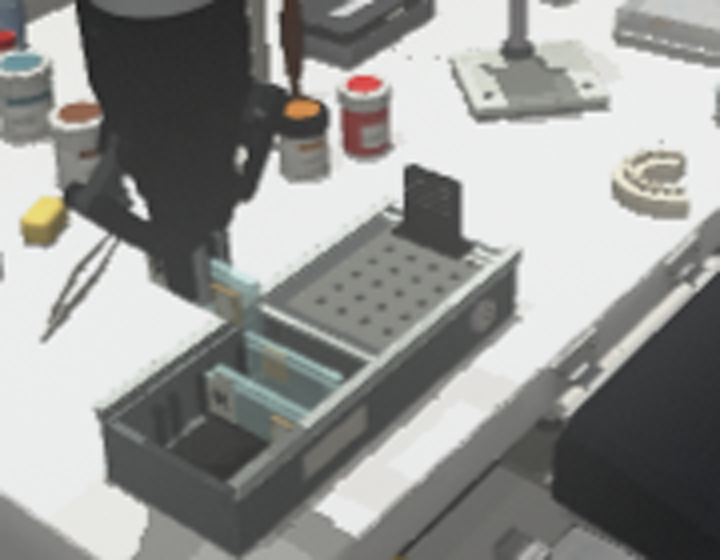

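The slide is out, the other two are still standing, and the mount shows toward the near end as expected. Next I'll carry it over and past the tab.

```bash
python3 -m inch '[[-1,0,-0.03,-0.01,0],[-1,0.001,-0.06,-0.01,0],[-1,0.001,-0.09,-0.01,0],[-1,0.002,-0.12,-0.005,0],[-1,0.003,-0.16,0,0],[-1,0.003,-0.2,0.005,0],[-1,0.003,-0.23,0.005,0],[-1,0.003,-0.25,0.005,0],[-1,0.003,-0.25,0.005,0],[-1,0.003,-0.25,0.005,0]]'
python3 - <<'E'
from h import *
goto(box(0,-160,89),181.1)
goto(box(0,-15,89),181.1)
E
```

```text
time_s: 10.8
tcp_pos: [0.4684, -0.2077, 0.1445]
ee_rot: [0.004, -0.006, 0.999, -0.032]
force: [-0.6, 0.2, -0.6]
opening: 0.0043
gripper_force: 44.4
shift mm [-2.7  7.1 55.2] heading -179.28 yaw -0.4 tilt 3.7 z [ 0.009 -0.065 -0.998] q [-0.5   0.03  1.65 -0.05  1.42 -2.07] tcp [ 0.4684 -0.2077  0.1445] op 0.0043
shift mm [ -1.8 151.8  45.8] heading -179.28 yaw -0.4 tilt 3.7 z [ 0.009 -0.065 -0.998] q [-0.5   0.03  1.65 -0.05  1.42 -2.07] tcp [ 0.4684 -0.2077  0.1445] op 0.0043
```

```bash
python3 -m inch '[[-1,-0.002,0.002,0.015,0],[-1,-0.002,0.004,0.03,0],[-1,-0.002,0.006,0.045,0],[-1,-0.002,0.007,0.052,0],[-1,-0.002,0.007,0.052,0],[-1,-0.002,0.007,0.052,0]]'
python3 - <<'E'
from h import *
goto(box(0,-17,89),181.1)
E
```

```text
time_s: 11.3
tcp_pos: [0.4715, -0.2027, 0.0933]
ee_rot: [0.005, -0.008, 0.999, -0.033]
force: [-0.4, -0.1, 0.3]
opening: 0.0037
gripper_force: 44.4
shift mm [  0.4 141.6  -5.1] heading -179.07 yaw -0.2 tilt 3.8 z [ 0.011 -0.066 -0.998] q [-0.48  0.07  1.71 -0.05  1.32 -2.06] tcp [ 0.4715 -0.2027  0.0933] op 0.0037
```

```bash
python3 -m inch '[[-1,0,0.015,0,0],[-1,0,0.03,-0.001,0],[-1,0,0.04,-0.002,0],[-1,0,0.05,-0.002,0],[-1,0,0.06,-0.003,0],[-1,0,0.07,-0.004,0],[-1,0,0.08,-0.004,0],[-1,0,0.09,-0.005,0],[-1,0,0.1,-0.006,0],[-1,0,0.11,-0.006,0],[-1,0,0.12,-0.007,0],[-1,0,0.13,-0.007,0]]'
python3 - <<'E'
from h import *
goto(box(0,-17,90),181.1)
from bench import arm
print(arm.read_state()["force"])
E
```

```text
time_s: 12.3
tcp_pos: [0.4697, -0.0726, 0.0921]
ee_rot: [0.006, -0.007, 0.999, -0.033]
force: [-0.7, -0.9, 0.3]
opening: 0.0044
gripper_force: 45.4
shift mm [ 0.7 11.6  1.3] heading -179.14 yaw -0.2 tilt 3.9 z [ 0.012 -0.067 -0.998] q [-0.23 -0.    1.79 -0.06  1.32 -1.8 ] tcp [ 0.4697 -0.0726  0.0921] op 0.0044
[-0.7100497  -0.89554618  0.25566403]
```

Pushing with about 1 N. I'll push in small steps until the end stop shows in the force.

```bash
python3 -m inch '[[-1,0,0.004,0.0005,0],[-1,0,0.008,0.001,0],[-1,0,0.012,0.001,0],[-1,0,0.014,0.001,0],[-1,0,0.016,0.001,0],[-1,0,0.018,0.001,0]]'
python3 - <<'E'
from h import *
goto(box(0,-17,90),181.1)
from bench import arm
print(arm.read_state()["force"])
E
```

```text
time_s: 12.8
tcp_pos: [0.4697, -0.0614, 0.0906]
ee_rot: [0.006, -0.007, 0.999, -0.04]
force: [-1.2, -21.8, -1.0]
opening: 0.0044
gripper_force: 62.3
shift mm [0.8 0.4 0.5] heading -179.16 yaw -0.3 tilt 4.7 z [ 0.012 -0.081 -0.997] q [-0.2  -0.    1.8  -0.08  1.32 -1.77] tcp [ 0.4697 -0.0614  0.0906] op 0.0044
[ -1.20274926 -21.79740053  -1.0195738 ]
```

The cover met its end stop at the predicted shut position, with −22 N. I'll back off and rise.

```bash
python3 -m inch '[[-1,0,-0.02,0,0],[-1,0,-0.03,0,0],[-1,0,-0.03,-0.03,0],[-1,0,-0.03,-0.07,0],[-1,0,-0.03,-0.11,0],[-1,0,-0.03,-0.15,0],[-1,0,-0.03,-0.19,0],[-1,0,-0.03,-0.23,0],[-1,0,-0.03,-0.26,0],[-1,0,-0.03,-0.26,7],[-1,0,-0.03,-0.26,14]]'
python3 - <<'E'
from h import *
goto([.40,-.50,.36],47.8)
E
```

```text
time_s: 13.72
tcp_pos: [0.4678, -0.0681, 0.3546]
ee_rot: [0.013, 0.118, 0.992, -0.032]
force: [-0.0, 0.8, -1.3]
opening: 0.0041
gripper_force: 44.6
shift mm [ -34.7 -435.2   22.4] heading 166.55 yaw 118.7 tilt 4.0 z [ 0.018 -0.067 -0.998] q [-0.23 -0.1   1.36 -0.06  1.85 -1.58] tcp [ 0.4678 -0.0681  0.3546] op 0.0041
```

```bash
python3 -m inch '[[-1,-0.035,-0.435,0.022,84],[-1,-0.035,-0.435,0.022,84],[-1,-0.035,-0.435,0.022,84],[-1,-0.035,-0.435,0.022,84],[-1,-0.035,-0.435,0.022,84],[-1,-0.035,-0.435,0.022,84],[-1,-0.035,-0.435,0.022,84],[-1,-0.035,-0.435,0.022,84],[-1,-0.035,-0.435,0.022,84],[-1,-0.035,-0.435,0.022,84],[-1,-0.035,-0.435,0.022,84],[-1,-0.035,-0.435,0.022,84]]'
python3 - <<'E'
from h import *
goto([.40,-.50,.36],47.8)
E
```

```text
time_s: 14.72
tcp_pos: [0.4001, -0.505, 0.3542]
ee_rot: [0.027, 0.753, 0.657, -0.018]
force: [-0.2, 1.2, -0.3]
opening: 0.0036
gripper_force: 44.6
shift mm [ 4.6 -0.7 -6.2] heading 82.14 yaw 34.3 tilt 3.7 z [ 0.009 -0.064 -0.998] q [-0.98  0.27  0.96 -0.03  1.85 -0.85] tcp [ 0.4001 -0.505   0.3542] op 0.0036
```

```bash
python3 -m inch '[[-1,0,0,0,7],[-1,0,0,0,14],[-1,0,0,0,21],[-1,0,0,0,28],[-1,0,0,0,34],[-1,0,0,0,34]]'
python3 -m inch '[[-1,-0.02,0.12,0,0],[-1,-0.04,0.24,0,0],[-1,-0.06,0.36,0,0],[-1,-0.06,0.36,0,0],[-1,-0.06,0.36,0,0],[-1,-0.06,0.36,0,0]]'
python3 - <<'E'
from h import *
goto([.40,-.50,.36],47.8)
E
```

```text
time_s: 15.22
tcp_pos: [0.4021, -0.5003, 0.3567]
ee_rot: [0.032, 0.91, 0.412, -0.008]
force: [-0.3, -1.0, -0.3]
opening: 0.004
gripper_force: 44.6
time_s: 15.72
tcp_pos: [0.5181, -0.642, 0.3284]
ee_rot: [0.041, 0.909, 0.414, -0.006]
force: [0.2, -0.4, -1.7]
opening: 0.0038
gripper_force: 44.8
shift mm [  28.  -179.7  -45.3] heading 48.92 yaw 1.1 tilt 4.7 z [ 0.023 -0.079 -0.997] q [-0.95  0.78  0.28 -0.03  2.01 -0.25] tcp [ 0.5181 -0.642   0.3284] op 0.0038
```

```bash
python3 -m inch '[[-1,-0.05,0.3,-0.1,0],[-1,-0.05,0.3,-0.1,0],[-1,-0.05,0.3,-0.1,0],[-1,-0.05,0.3,-0.1,0],[-1,-0.05,0.3,-0.1,0],[-1,-0.05,0.3,-0.1,0]]'
python3 - <<'E'
from h import *
goto([.40,-.50,.36],47.8)
E
```

```text
time_s: 16.22
tcp_pos: [0.5305, -0.6546, 0.3244]
ee_rot: [0.063, 0.908, 0.413, -0.001]
force: [0.6, 0.8, -0.6]
opening: 0.0037
gripper_force: 44.8
shift mm [  28.2 -194.5  -59.8] heading 48.73 yaw 0.9 tilt 7.2 z [ 0.051 -0.115 -0.992] q [-0.95  0.79  0.27 -0.03  1.96 -0.24] tcp [ 0.5305 -0.6546  0.3244] op 0.0037
```

```bash
python3 -m inch '[[-1,-0.15,1,0,0],[-1,-0.15,1,0,0],[-1,-0.15,1,0,0],[-1,-0.15,1,0,0],[-1,-0.15,1,0,0],[-1,-0.15,1,0,0]]'
python3 - <<'E'
from h import *
goto([.40,-.50,.36],47.8)
E
```

```text
time_s: 16.72
tcp_pos: [0.562, -0.6885, 0.2537]
ee_rot: [0.077, 0.908, 0.413, 0.003]
force: [0.9, 0.5, 0.4]
opening: 0.0039
gripper_force: 44.8
shift mm [  28.4 -228.4 -141.9] heading 48.69 yaw 0.9 tilt 8.8 z [ 0.068 -0.137 -0.988] q [-0.94  0.87  0.28 -0.03  1.84 -0.23] tcp [ 0.562  -0.6885  0.2537] op 0.0039
```

```bash
python3 -m inch '[[-1,-0.07,0.5,-0.5,0],[-1,-0.07,0.5,-0.5,0],[-1,-0.07,0.5,-0.5,0]]'
python3 - <<'E'
from h import *
goto([.40,-.50,.36],47.8)
E
python3 -m inch '[[-1,-0.07,0.4,-0.6,0],[-1,-0.07,0.4,-0.6,0],[-1,-0.07,0.4,-0.6,0]]'
python3 - <<'E'
from h import *
goto([.40,-.50,.36],47.8)
E
```

```text
time_s: 16.97
tcp_pos: [0.5546, -0.6725, 0.3098]
ee_rot: [0.094, 0.906, 0.412, 0.007]
force: [0.0, -0.1, 1.2]
opening: 0.0044
gripper_force: 44.8
shift mm [  24.  -217.3  -91.7] heading 48.63 yaw 0.8 tilt 10.8 z [ 0.091 -0.164 -0.982] q [-0.94  0.81  0.27 -0.02  1.87 -0.23] tcp [ 0.5546 -0.6725  0.3098] op 0.0044
time_s: 17.22
tcp_pos: [0.5373, -0.6484, 0.3747]
ee_rot: [0.108, 0.905, 0.412, 0.011]
force: [-0.6, 0.4, 0.3]
opening: 0.0045
gripper_force: 44.8
shift mm [  21.4 -199.5  -28.4] heading 48.58 yaw 0.8 tilt 12.5 z [ 0.109 -0.187 -0.976] q [-0.94  0.73  0.27 -0.02  1.92 -0.23] tcp [ 0.5373 -0.6484  0.3747] op 0.0045
```

```bash
python3 -m inch '[[-1,-0.07,0.6,-0.3,0],[-1,-0.07,0.6,-0.3,0],[-1,-0.07,0.6,-0.3,0]]' | sed -n 1,3p; python3 -m inch '[[-1,-0.07,0.6,-0.3,0],[-1,-0.07,0.6,-0.3,0],[-1,-0.07,0.6,-0.3,0]]'| sed -n 1,3p; python3 -m inch '[[-1,-0.07,0.6,-0.3,0],[-1,-0.07,0.6,-0.3,0],[-1,-0.07,0.6,-0.3,0]]'| sed -n 1,3p
python3 - <<'E'
from h import *
goto([.40,-.50,.36],47.8)
E
```

```text
time_s: 17.47
tcp_pos: [0.5444, -0.6483, 0.3834]
ee_rot: [0.123, 0.903, 0.412, 0.015]
time_s: 17.72
tcp_pos: [0.5493, -0.6464, 0.3959]
ee_rot: [0.137, 0.901, 0.411, 0.019]
time_s: 17.97
tcp_pos: [0.5525, -0.643, 0.4137]
ee_rot: [0.154, 0.899, 0.41, 0.024]
shift mm [  10.1 -215.3  -11.5] heading 48.36 yaw 0.6 tilt 17.9 z [ 0.169 -0.257 -0.952] q [-0.92  0.69  0.27 -0.02  1.87 -0.22] tcp [ 0.5525 -0.643   0.4137] op 0.0038
```

```bash
python3 -m inch '[[-1,-0.07,0.6,0.05,0],[-1,-0.07,0.6,0.05,0],[-1,-0.07,0.6,0.05,0]]' | sed -n 1,3p; python3 -m inch '[[-1,-0.07,0.6,0.05,0],[-1,-0.07,0.6,0.05,0],[-1,-0.07,0.6,0.05,0]]'| sed -n 1,3p; python3 -m inch '[[-1,-0.07,0.6,0,0],[-1,-0.07,0.6,0,0],[-1,-0.07,0.6,0,0]]'| sed -n 1,3p;  python3 -m inch '[[-1,-0.07,0.6,0,0],[-1,-0.07,0.6,0,0],[-1,-0.07,0.6,0,0]]'| sed -n 1,3p
python3 - <<'E'
from h import *
goto([.40,-.50,.36],47.8)
E
```

```text
time_s: 18.22
tcp_pos: [0.5756, -0.6662, 0.3821]
ee_rot: [0.169, 0.896, 0.41, 0.028]
time_s: 18.47
tcp_pos: [0.5922, -0.6865, 0.3575]
ee_rot: [0.183, 0.894, 0.407, 0.03]
time_s: 18.72
tcp_pos: [0.5977, -0.7031, 0.3426]
ee_rot: [0.195, 0.894, 0.401, 0.029]
time_s: 18.97
tcp_pos: [0.6149, -0.7104, 0.3266]
ee_rot: [0.205, 0.89, 0.404, 0.037]
shift mm [   7.4 -262.2 -151. ] heading 47.67 yaw -0.1 tilt 24.1 z [ 0.232 -0.336 -0.913] q [-0.91  0.81  0.28 -0.02  1.63 -0.2 ] tcp [ 0.6149 -0.7104  0.3266] op 0.0042
```

```bash
python3 -m inch '[[-1,-0.2,0.3,-0.6,0],[-1,-0.2,0.3,-0.6,0],[-1,-0.2,0.3,-0.6,0]]' | sed -n 1,4p; python3 -m inch '[[-1,-0.2,0.3,-0.6,0],[-1,-0.2,0.3,-0.6,0],[-1,-0.2,0.3,-0.6,0]]'| sed -n 1,4p; python3 -m inch '[[-1,-0.1,0.4,-0.3,0],[-1,-0.1,0.4,-0.3,0],[-1,-0.1,0.4,-0.3,0]]'| sed -n 1,4p
python3 - <<'E'
from h import *
goto([.40,-.50,.36],47.8)
E
```

```text
time_s: 19.22
tcp_pos: [0.5728, -0.6892, 0.4161]
ee_rot: [0.22, 0.886, 0.406, 0.043]
force: [0.9, 0.1, 1.7]
time_s: 19.47
tcp_pos: [0.5236, -0.6624, 0.5018]
ee_rot: [0.238, 0.882, 0.404, 0.048]
force: [0.0, -0.7, -0.5]
time_s: 19.72
tcp_pos: [0.5082, -0.6477, 0.5388]
ee_rot: [0.253, 0.878, 0.403, 0.052]
force: [0.6, 0.4, -0.5]
shift mm [  56.2 -241.5   63.4] heading 47.6 yaw -0.2 tilt 30.0 z [ 0.295 -0.403 -0.866] q [-0.98  0.55  0.27  0.02  1.79 -0.26] tcp [ 0.5082 -0.6477  0.5388] op 0.0038
```

```bash
python3 -m inch '[[-1,-0.1,0.6,0,0],[-1,-0.1,0.6,0,0],[-1,-0.1,0.6,0,0]]' | sed -n 1,4p; python3 -m inch '[[-1,-0.15,0.6,0,0],[-1,-0.15,0.6,0,0],[-1,-0.15,0.6,0,0]]'| sed -n 1,4p; python3 -m inch '[[-1,-0.1,0.5,-0.4,0],[-1,-0.1,0.5,-0.4,0],[-1,-0.1,0.5,-0.4,0]]'| sed -n 1,4p
python3 - <<'E'
from h import *
goto([.40,-.50,.36],47.8)
E
```

```text
time_s: 19.97
tcp_pos: [0.5275, -0.6664, 0.5234]
ee_rot: [0.268, 0.874, 0.402, 0.055]
force: [0.9, -0.3, -1.4]
time_s: 20.22
tcp_pos: [0.5358, -0.687, 0.5144]
ee_rot: [0.283, 0.87, 0.4, 0.059]
force: [-0.8, 0.9, -0.6]
time_s: 20.47
tcp_pos: [0.5154, -0.6589, 0.5683]
ee_rot: [0.301, 0.865, 0.397, 0.063]
force: [-0.2, 1.8, 0.7]
shift mm [  64.3 -273.6   54.2] heading 46.97 yaw -0.8 tilt 35.8 z [ 0.347 -0.47  -0.811] q [-0.99  0.53  0.27  0.03  1.71 -0.26] tcp [ 0.5154 -0.6589  0.5683] op 0.0038
```

```bash
python3 -m inch '[[-1,-0.1,0.6,0.1,0],[-1,-0.1,0.6,0.1,0],[-1,-0.1,0.6,0.1,0]]' | sed -n 1,4p; python3 -m inch '[[-1,-0.1,0.6,0.1,0],[-1,-0.1,0.6,0.1,0],[-1,-0.1,0.6,0.1,0]]'| sed -n 1,4p; python3 -m inch '[[-1,-0.1,0.5,-0.4,0],[-1,-0.1,0.5,-0.4,0],[-1,-0.1,0.5,-0.4,0]]'| sed -n 1,4p;python3 -m inch '[[-1,-0.1,0.5,-0.2,0],[-1,-0.1,0.5,-0.2,0],[-1,-0.1,0.5,-0.2,0]]'| sed -n 1,4p
cat >> h.py <<'E'
def target(off=None):
    """evaluate present pose against the read pose; slide frame from tool: x=-toolx? printed angles decide"""
    from bench import arm
    s=arm.read_state();T=rot(s["ee_rot"]);r=np.load("fit.npz")["r"];A=R.from_euler("z",r[2])
    hz=A.apply(np.array([-1,0,-1])/2**.5);hy=A.apply([0,1,0]);rp=place(r,np.array([-71,0,143])/1e3)
    sx,sy,sz=T.apply([[-1,0,0],[0,1,0],[0,0,-1]])
    g=s["tcp_pos"]-.003*sz
    c=g-.008*sz-sx*.0015; lab=c+.027*sx+.0025*sy
    an=lambda a,b:np.degrees(np.arccos(a@b)).round(1)
    print("ang y/-hz",an(sy,-hz),"x/-hy",an(sx,-hy),"read",rp.round(4),"label",lab.round(4),"shift mm",(T.inv().apply(rp-lab)*1e3).round(1),"head in slide y",sy@(place(r,np.array([-14,0,200])/1e3)-c))
    for yw in(-15,-10,-5,5,10,15):
        U=T*R.from_euler("z",yw,degrees=True);q=U.apply([[-1,0,0],[0,1,0]]);print(yw,an(q[1],-hz),an(q[0],-hy))
E
python3 - <<'E'
from h import *
goto([.40,-.50,.36],47.8);target()
E
```

```text
time_s: 20.72
tcp_pos: [0.5377, -0.6819, 0.5506]
ee_rot: [0.317, 0.86, 0.395, 0.066]
force: [-0.1, -0.1, -0.5]
time_s: 20.97
tcp_pos: [0.5572, -0.7022, 0.5326]
ee_rot: [0.33, 0.855, 0.393, 0.07]
force: [-0.3, -0.1, -0.2]
time_s: 21.22
tcp_pos: [0.5328, -0.67, 0.5895]
ee_rot: [0.345, 0.85, 0.391, 0.073]
force: [-0.0, 1.6, -0.0]
time_s: 21.47
tcp_pos: [0.5223, -0.6563, 0.6214]
ee_rot: [0.362, 0.844, 0.388, 0.077]
force: [-0.1, 0.5, 0.6]
shift mm [  66.7 -316.9   53.5] heading 46.04 yaw -1.8 tilt 43.4 z [ 0.411 -0.55  -0.726] q [-0.98  0.49  0.27  0.03  1.62 -0.26] tcp [ 0.5223 -0.6563  0.6214] op 0.0038
ang y/-hz 5.5 x/-hy 8.8 read [ 0.5346 -0.3733  0.143 ] label [ 0.5109 -0.6816  0.6189] shift mm [ 307.3 -439.5  185.8] head in slide y -0.3567741112121346
-15 20.2 21.1
-10 15.3 16.5
-5 10.4 12.3
5 2.1 7.3
10 5.3 8.9
15 10.1 12.5
```

Orientation is now within 5.5° and 8.8°, and a 5° yaw improves both. Next is a pre-approach point 120 mm back along the fingers.

```bash
python3 -m inch '[[-1,0.03,-0.03,0,5],[-1,0.06,-0.065,0,5],[-1,0.09,-0.1,0,5],[-1,0.11,-0.13,0,5],[-1,0.13,-0.16,0,5],[-1,0.15,-0.19,0,5],[-1,0.17,-0.22,0.01,5],[-1,0.19,-0.25,0.02,5],[-1,0.2,-0.28,0.02,5],[-1,0.2,-0.28,0.02,5]]'
python3 - <<'E'
from h import *
goto([.40,-.50,.36]);target()
E
```

```text
time_s: 22.3
tcp_pos: [0.4974, -0.398, 0.3742]
ee_rot: [0.348, 0.863, 0.354, 0.089]
force: [0.9, 0.1, -2.8]
opening: 0.0036
gripper_force: 52.5
shift mm [-138.8  -11.2   26.3] heading 42.6 yaw None tilt 42.1 z [ 0.401 -0.537 -0.742] q [-0.69 -0.16  1.52 -0.19  1.06  0.13] tcp [ 0.4974 -0.398   0.3742] op 0.0036
ang y/-hz 3.4 x/-hy 7.1 read [ 0.5346 -0.3733  0.143 ] label [ 0.4845 -0.4224  0.37  ] shift mm [  90.8 -148.   162.2] head in slide y -0.06503895246584578
-15 15.7 16.5
-10 10.9 12.2
-5 6.3 8.7
5 5.8 8.8
10 10.2 12.3
15 15.0 16.6
```

```bash
python3 -m inch '[[-1,0.02,-0.03,0,0],[-1,0.04,-0.06,0.01,0],[-1,0.06,-0.09,0.02,0],[-1,0.08,-0.12,0.03,0],[-1,0.091,-0.148,0.04,0],[-1,0.091,-0.148,0.05,0],[-1,0.091,-0.148,0.06,0],[-1,0.091,-0.148,0.06,0]]'
python3 - <<'E'
from h import *
goto([.40,-.50,.36]);target()
E
```

```text
time_s: 22.97
tcp_pos: [0.5134, -0.3032, 0.2352]
ee_rot: [0.357, 0.861, 0.351, 0.093]
force: [-0.2, -0.1, -0.2]
opening: 0.0039
gripper_force: 52.6
shift mm [-226.7  122.   -29.2] heading 42.32 yaw None tilt 43.3 z [ 0.411 -0.549 -0.728] q [-0.48 -0.18  1.83 -0.42  0.84  0.5 ] tcp [ 0.5134 -0.3032  0.2352] op 0.0039
ang y/-hz 2.2 x/-hy 7.3 read [ 0.5346 -0.3733  0.143 ] label [ 0.5005 -0.3276  0.2313] shift mm [  2.5 -18.9 103.3] head in slide y 0.06419344638766786
-15 15.2 16.5
-10 10.3 12.2
-5 5.5 8.7
5 5.4 8.9
10 10.1 12.5
15 15.1 16.8
```

```bash
python3 -m inch '[[-1,0.002,-0.019,0,0],[-1,0.002,-0.019,0.015,0],[-1,0.002,-0.019,0.03,0],[-1,0.002,-0.019,0.045,0],[-1,0.002,-0.019,0.06,0],[-1,0.002,-0.019,0.075,0],[-1,0.002,-0.019,0.09,0],[-1,0.002,-0.019,0.103,0],[-1,0.002,-0.019,0.103,0],[-1,0.002,-0.019,0.103,0],[-1,0.002,-0.019,0.103,0]]'
python3 - <<'E'
from h import *
goto([.40,-.50,.36]);target()
from bench import arm
import cv2
s=arm.snapshot("scene");t=arm.snapshot("top")
o=np.zeros((600,800,3),np.uint8)
o[:400,:400]=cv2.resize(s[120:220,235:335],(400,400),interpolation=cv2.INTER_CUBIC)
o[:400,400:]=cv2.resize(t[140:220,295:375],(400,400),interpolation=cv2.INTER_CUBIC)
o[400:,:400]=cv2.resize(s[225:310,170:340],(400,200));o[400:,400:]=cv2.resize(t[195:250,155:265],(400,200))
cv2.imwrite("pics/e.png",o)
E
```

```text
time_s: 23.88
tcp_pos: [0.5466, -0.3485, 0.1486]
ee_rot: [0.358, 0.86, 0.351, 0.093]
force: [0.2, 0.4, -0.4]
opening: 0.0042
gripper_force: 52.6
shift mm [-228.6  140.9 -130.7] heading 42.29 yaw None tilt 43.4 z [ 0.412 -0.55  -0.727] q [-0.53  0.01  1.84 -0.47  0.63  0.55] tcp [ 0.5466 -0.3485  0.1486] op 0.0042
ang y/-hz 2.1 x/-hy 7.3 read [ 0.5346 -0.3733  0.143 ] label [ 0.5337 -0.3729  0.1446] shift mm [ 0.5 -0.3  1.8] head in slide y 0.08271144388770726
-15 15.2 16.4
-10 10.3 12.2
-5 5.5 8.7
5 5.4 8.9
10 10.2 12.5
15 15.1 16.8
```

View pics/e.png

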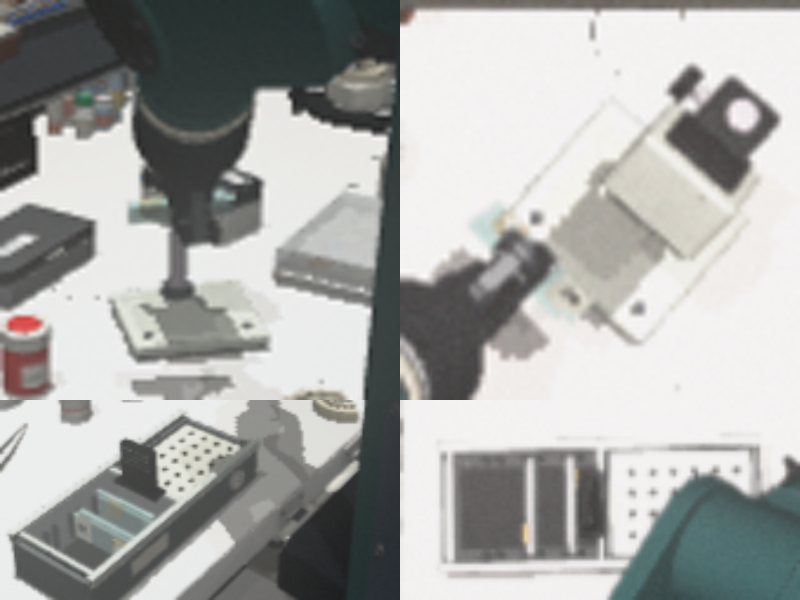

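The top view shows the slide under the head, with the mount at upper left (490,220) and the label's dark square at lower right (570,297). The cover is shut and the other two slides are standing. I'll check that pixel against the pose.

```bash
python3 - <<'E'
from h import *
from bench import arm
c=arm.camera_params("top")
p=proj([[.5337,-.3729,.1446]],c)[0];print(p,"meas",295+170/5-.4,140+297/5-.4,ray(328.6,199,.1446,c))
s=arm.read_state();print(s["time_s"],abs(s["joint_vel"]).max(),s["gripper_force"])
E
```

```text
[328.35623538 198.84755525] meas 328.6 199.0 [ 0.53329579 -0.37354504  0.1446    ]
23.9833 0.015761676693386337 52.57352828979492
```

The label is within 1 mm of where the pose predicts. Last check before handing in: the head's front top edge, which fixes the read point, plus a settle.

```bash
python3 -m inch '[[-1,0,0,0,0],[-1,0,0,0,0],[-1,0,0,0,0]]'; python3 - <<'E'
from h import *
from bench import arm
c=arm.camera_params("top");r=np.load("fit.npz")["r"]
for uv in((336-.4,174-.4),(353-.4,191-.4)):print(R.from_euler("z",-r[2]).apply(ray(*uv,.217,c)-[r[0],r[1],0]))
E
```

```text
time_s: 24.23
tcp_pos: [0.5457, -0.3469, 0.1464]
ee_rot: [0.356, 0.861, 0.352, 0.093]
force: [0.2, 0.2, -0.4]
opening: 0.0038
gripper_force: 52.6
[-0.02277171  0.03199932  0.217     ]
[-0.02572419 -0.02823923  0.217     ]
```

```bash
python3 -m inch '[[-1,0,0.003,0.003,0],[-1,0,0.003,0.003,0],[-1,0,0.003,0.003,0],[-1,0,0.003,0.003,0],[-1,0,0.003,0.003,0],[-1,0,0.003,0.003,0]]'; python3 -c "
from bench import arm
s=arm.read_state();print(abs(s['joint_vel']).max());print(arm.close_job())"
```

```text
time_s: 24.73
tcp_pos: [0.5484, -0.3502, 0.1455]
ee_rot: [0.356, 0.861, 0.352, 0.092]
force: [0.1, -0.9, 0.0]
opening: 0.0042
gripper_force: 52.6
0.0018348886648745504
the job is handed in; nothing more can be done
None
```

I handed the job in at 24.7 s; no verdict came back. The left-hand slide is held still at the reader with its label a few mm from my estimate of the reading point and 2–7° off square and level; the cover is shut, the other two slides are standing, and I saw nothing else disturbed on the bench.

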